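Loosen the locking ring of a culture vessel

ROBOT

A 6-joint arm with a two-finger parallel gripper is mounted at the origin on the work surface. World frame = base frame: x ahead of the robot, y to its left, z up, the work surface at z = 0. Lengths are in m, angles in rad, forces in N, time in s.
With the tool pointing down it reaches from about 0.375 to 0.75 m from the base axis. Payload 9 kg.
Tool frame: the origin (TCP) lies on the mounting face of the last link; the fingertips stand 173 mm ahead of it and the grasp point (between the pads) lies 155 mm ahead of it; z points along the fingers, y is the direction in which the jaws open and shut (so a half turn about z gives the same grasp; the last joint's range is limited). The gripper opens to 85 mm and grips with 20 to 120 N. Pads are 22 mm wide; open, the fingers measure 114 mm over their backs; the gripper's body (76 mm by 85 mm) begins 54 mm behind the grasp point. The pads swing forward as they close: fully open they stand 13 mm farther back than shut.
Start: joints at [1.026, 0.104, 0.097, 1.564, 0, 1.353], TCP at [0.193, 0.568, 0.405] pointing down, gripper open.
Joint ranges: [-2.99, 2.99], [-0.84, 1.86], [-1.1, 1.16], [-1.84, 2.11], [-1.51, 1.56], [-3.14, 3.14]. Speed limits (rad/s): [2.22, 2.22, 2.57, 3.14, 3.14, 3.14].

INTERFACE

Orientations are given as a unit quaternion [w, x, y, z].
In Python, from cell import ctrl gives the robot as it stands. The module is installed in compiled form; this text tells all that it offers.
- The arm moves only by the shell command python3 -m handwheel 'ROWS' [OPENING]. ROWS is JSON, a list of rows, each a list of 2 entries, a list of its own where there are three numbers: the shift along the tool's x, y, z in mm, then the turn about the tool's z in rad. In form: [[[tx, ty, tz], spin], ...]. A call has 1 to 12 rows; each row is the pose to reach, as a shift and turn from the pose commanded when the call began, along the tool's axes at that moment; what a row does not reach only later rows make up. A row lasts 1/12 s, in which the tool goes at most 41.7 mm and 7.16 degrees, less where a joint would pass 70% of its speed; a pose out of reach is approached as far as the arm can. A call with a gripper value outside its range is refused whole. OPENING is the finger opening in mm, from 0 to 85.4, set as the call begins (- or left out, the last holds). The fingers move at their own pace and stop on an object; the grip force is fixed at half the most. Time passes only in rows, so rows that repeat a pose let the fingers close. It gives the time, the measured TCP pose, the force and the opening at its end, in the units of the state.
- ctrl.get_obs(): the state, without advancing time (a new reading comes with each control period).
- ctrl.get_image(name): name is "scene" or "side" or "wrist"; returns a dict with "img" (480x640x3 uint8, blue, green, red), "z_map" (480x640 float32, m along the optical axis (not along the pixel's ray), 0 where there is no reading), "mtx" (3x3 intrinsics, pixels), "k1" (the pictures are not rectified: a ray, as slopes to the right and down, at radius r is drawn at 1 + k1 r^2 times it, then the intrinsics apply), "R" (3x3) and "t" (3): a world point X has camera coordinates R X + t; the wrist camera has in their place "T_tool_cam" (4x4, takes a point from camera to tool coordinates, whose origin is the TCP and whose axes are the flange's). Camera axes: x right, y down, z forward; pixel columns grow to the right and rows downward; lengths in m; the calibration is good to about 2 mm. A picture is of the moment at which its call begins: read the wrist's pose just before it.
- ctrl.job_done(): hands the job in, once; it reports no verdict.
The state is a dict: "clock": time; "joint_pos": joint angles; "qvel": joint speeds; "joint_torque": joint torques, N m; "ee_pos": TCP position; "orientation": TCP orientation; "wrist_force": force on the tool from outside, world axes, zero at the start; "torque": the same for the moment, N m; "finger_gap": finger opening in m.
Only numpy, scipy, OpenCV 4.12 (cv2) and the standard library are available. Lean on these libraries where they do the work, as an engineer would, in place of code of your own. Each camera call takes 0.05 s, during which the arm holds its last target.

TASK

Let the culture vessel breathe: with a fingertip against its dark knurled locking ring, gently roll the ring counter-clockwise (seen from above) until its orange mark first meets the blue pointer on the white lid, then count two more full turns and stop with the mark at the pointer again. Leave the vessel standing where it is, do not lift it or unscrew the ring any further, leave everything else on the bench alone, and finish with the hand clear.

Things in the scene. Friction and masses are not known exactly. Their poses are not given: they have to be found in the camera images.
- vessel: Culture vessel, 2.8 to 4 kg, loose on a steel foot (dia 124, 14 high). Clear jar (dia 82) up to height 88, then the dark knurled ring; in the ring's middle the fixed white lid disc (dia 54, top at 115) with a blue arrow-shaped pointer along this body's +x, from middle to disc edge. Origin: centre of the foot's underside; z up, the ring's axis. Slides if pushed over about 14 N.
- ring_centre (a point): On the vessel's axis, half-way up the locking ring, 100 above the bench; axes as the vessel's. The ring spans heights 88 to 112, outside dia 94 over 32 upright ridges 2 proud of dia 90. Room for a finger is free all round it, above the foot.
- lock_ring (a joint): Ring angle, rad, grows counter-clockwise from above (loosening), counted through turns; starts at -1.5 to -0.5. 0, 2 pi, 4 pi: orange radial bar on ring top (18 x 12, repeated down the rim) meets the blue pointer; 4 pi (12.57) = two full turns past the first meeting. Drags 0.06 N m, stays where left, does not rise. Follows a finger pressing 4 to 8 N on its rim and travelling round it.
- jar_a: Bystander: clear jar with smooth white lid, diameter 65, height 85. Origin under its centre.
- jar_b: Bystander: clear jar with smooth white lid, diameter 65, height 85. Origin under its centre.
- beaker: Bystander: open steel cup, rim diameter 66, height 75. Origin under its centre.
- dishes: Bystander: stack of three flat round culture dishes, diameter 92, height 44. Origin under its centre.
- bottle: Bystander: white bottle with blue cap, diameter 60, height 150. Origin under its centre.
- forceps: Bystander: steel forceps 134 long, lying in the shallow metal tray. Origin under its middle.

How it is judged:
By the outcome, as a careful person would: the job done as asked, in the order asked, and still so for the second after the job is handed in, with the robot touching nothing.
It also fails if it takes over 67 s, if anything falls off the work surface, if the arm or the gripper's body presses on something with over 40 N, if the wrist force passes 120 N, or if a joint passes its speed limit or range.

## Working session

There is one attempt and no reset: what is moved stays moved. The work goes in short steps, Python scripts to look and compute and a shell command to move; the robot and the scene stay as the last step left them, time stands still between calls to the robot, and variables do not carry over. Pictures are saved under pics/ and viewed, and the job is handed in when it is done.

```bash
mkdir -p pics; ls
python3 - <<'E'
from cell import ctrl
import cv2
o=ctrl.get_obs(); print({k:(v if not hasattr(v,'round') else v.round(4) if hasattr(v,'shape') else v) for k,v in o.items()})
for n in ["scene","side","wrist"]:
    d=ctrl.get_image(n); cv2.imwrite(f"pics/{n}0.png",d["img"]); print(n,d["mtx"],d["k1"],d.get("R"),d.get("t"),d.get("T_tool_cam"))
E
```

```text
pics
{'clock': 0.0, 'joint_pos': array([ 1.0263,  0.1047,  0.0964,  1.564 , -0.    ,  1.3531]), 'qvel': array([ 0.002 ,  0.0008, -0.001 , -0.002 ,  0.0008,  0.0012]), 'joint_torque': array([-9.00000e-04, -5.56933e+01,  5.03648e+01,  1.69000e-02,
       -3.00000e-04,  0.00000e+00]), 'ee_pos': array([0.1925, 0.5681, 0.4039]), 'orientation': array([-3.000e-04,  1.627e-01,  9.867e-01, -7.000e-04]), 'wrist_force': array([ 0.0154,  0.2029, -0.192 ]), 'torque': array([-0.0517,  0.0188,  0.0458]), 'finger_gap': 0.08504402001754392}
scene [[613.65992225   0.         308.96462788]
 [  0.         613.65992225 241.01105361]
 [  0.           0.           1.        ]] 0.015017705355770065 [[ 8.79058173e-01  4.76714097e-01  6.31183557e-04]
 [ 2.52304962e-01 -4.64124760e-01 -8.49076212e-01]
 [-4.04473652e-01  7.46546634e-01 -5.28269996e-01]] [-0.60062172 -0.04765737  1.73663113] None
side [[526.43412741   0.         313.66535198]
 [  0.         526.43412741 233.21378319]
 [  0.           0.           1.        ]] 0.0007143012556095294 [[ 0.94600928 -0.32351584 -0.0200984 ]
 [-0.20748129 -0.55673584 -0.80436106]
 [ 0.24903405  0.76510307 -0.59380075]] [-0.58509677  0.22993096  0.96413369] None
wrist [[371.47707868   0.         321.43443077]
 [  0.         371.47707868 243.58347607]
 [  0.           0.           1.        ]] -0.05338127005600888 None None [[-1.12089411e-04 -9.59280974e-01 -2.82453535e-01  7.14772324e-02]
 [ 9.99999963e-01 -3.79054005e-05 -2.68105965e-04  4.79321960e-04]
 [ 2.46482437e-04 -2.82453555e-01  9.59280943e-01  3.04468333e-02]
 [ 0.00000000e+00  0.00000000e+00  0.00000000e+00  1.00000000e+00]]
```

View pics/scene0.png

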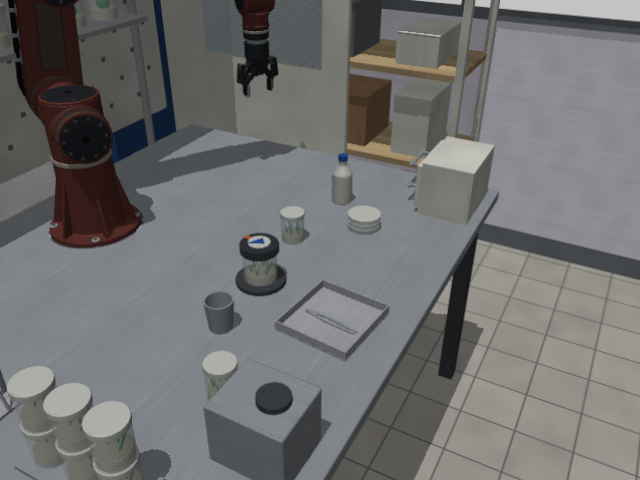

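View pics/side0.png

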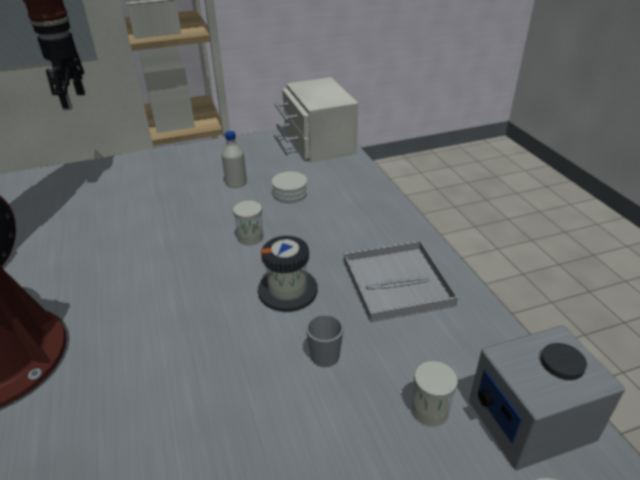

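View pics/wrist0.png

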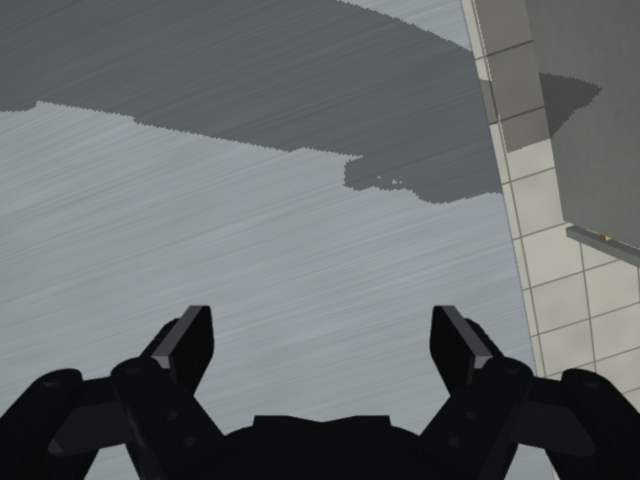

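The vessel is in the middle of the bench: lid at about (260,242) in scene and (286,248) in side. The orange mark sits left of the lid at about (247,238) and (266,251). Next I measure the axis, pointer and mark.

```bash
cat > h.py <<'E'
import numpy as np, cv2
from cell import ctrl
from scipy.spatial.transform import Rotation as Ro
def grab(n):
    o=ctrl.get_obs(); d=ctrl.get_image(n)
    if n=="wrist":
        q=np.array(o["orientation"]); Rt=Ro.from_quat(q[[1,2,3,0]]).as_matrix(); T=np.array(d["T_tool_cam"])
        Rc=Rt@T[:3,:3]; c=Rt@T[:3,3]+o["ee_pos"]
    else:
        Rc=np.array(d["R"]).T; c=-Rc@np.array(d["t"])
    d["Rc"]=Rc; d["c"]=c; d["obs"]=o; return d
def plane(d,uv,z):
    uv=np.array(uv,float).reshape(-1,1,2)
    s=cv2.undistortPoints(uv,d["mtx"],np.array([d["k1"],0,0,0.]))[:,0]
    r=np.c_[s,np.ones(len(s))]@d["Rc"].T
    return d["c"]+r*((z-d["c"][2])/r[:,2])[:,None]
def hsv(d): return cv2.cvtColor(d["img"],cv2.COLOR_BGR2HSV)
def masks(d,roi=None):
    h=hsv(d); 
    m={"blue":cv2.inRange(h,(100,110,60),(125,255,255)),"orange":cv2.inRange(h,(3,130,110),(20,255,255)),"white":cv2.inRange(h,(0,0,150),(180,60,255))}
    if roi is not None:
        k=np.zeros(h.shape[:2],np.uint8); x0,y0,x1,y1=roi; k[y0:y1,x0:x1]=255
        m={a:b&k for a,b in m.items()}
    return m
def pix(m): 
    ys,xs=np.nonzero(m); return np.c_[xs,ys].astype(float)
E
python3 - <<'E'
from h import *
for n,roi in [("scene",(235,228,285,260)),("side",(255,232,315,275))]:
    d=grab(n); m=masks(d,roi)
    x0,y0,x1,y1=roi
    cv2.imwrite(f"pics/{n}_crop.png",cv2.resize(d["img"][y0-10:y1+40,x0-10:x1+10],None,fx=7,fy=7,interpolation=cv2.INTER_NEAREST))
    lid=cv2.bitwise_or(m["white"],m["blue"])
    h=cv2.convexHull(pix(lid).astype(np.int32))[:,0]
    W=plane(d,h,.115)[:,:2]
    (c,r)=cv2.minEnclosingCircle(W.astype(np.float32)); cc=plane(d,pix(lid),.115)[:,:2].mean(0)
    b=plane(d,pix(m["blue"]),.115)[:,:2]; o=plane(d,pix(m["orange"]),.112)[:,:2]
    print(n,len(h),"encl",c,r,"centroid",cc,"blue",len(b),b.mean(0),"or",len(o),o.mean(0))
    for C in (np.array(c),cc):
        bb=b.mean(0)-C; oo=o.mean(0)-C
        print(np.hypot(*bb),np.arctan2(*bb[::-1]),np.hypot(*oo),np.arctan2(*oo[::-1]))
E
```

```text
scene 16 encl (0.5547896027565002, -0.012707574293017387) 0.025504183024168015 centroid [ 0.55587373 -0.01237353] blue 37 [ 0.55303144 -0.01194737] or 17 [ 0.51758961 -0.00405571]
0.0019154767332392058 2.7334838052618813 0.038192853920189326 2.9130779791630275
0.002874061201418125 2.992764798430787 0.039177286615857926 2.9276518537792398
side 17 encl (0.5574159026145935, -0.011490335687994957) 0.02410721592605114 centroid [ 0.55780128 -0.01241769] blue 55 [ 0.55652657 -0.0103319 ] or 32 [ 0.52115329 -0.00346822]
0.0014604392200099124 2.225528486734457 0.03713934854254994 2.9238761929073833
0.0024444610283395453 2.1193659519946433 0.03772489740939694 2.9020793503080275
```

View pics/scene_crop.png

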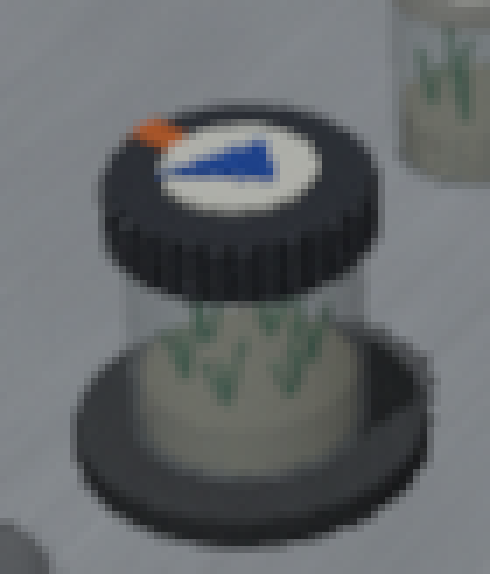

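View pics/side_crop.png

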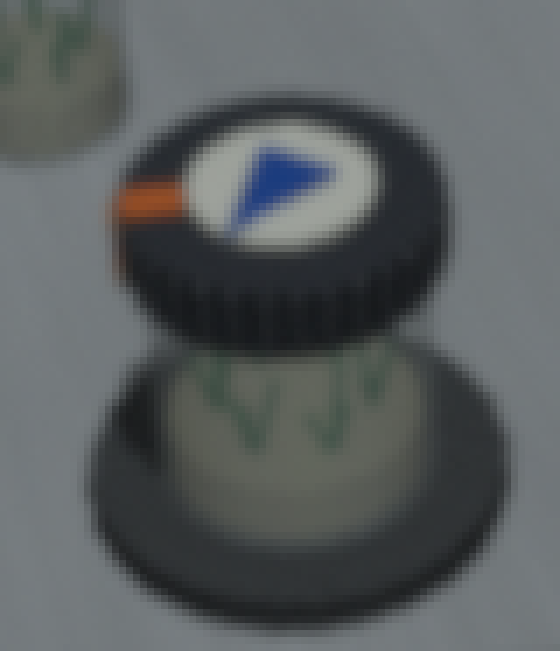

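The crops show the orange mark near the robot side, and the blue arrow with its wide base past the middle and its tip at the disc edge. The tip is at about crop (160,170) in scene and (232,235) in side.

Run:
```python
from h import *
for n,tip,base in [("scene",(160,170),(271,162)),("side",(232,235),(300,162))]:
    d=grab(n); off={"scene":(225,218),"side":(245,222)}[n]
    P=plane(d,np.array([tip,base])/7+off-0.5,.115)[:,:2]; v=P[0]-P[1]
    print(n,P,np.arctan2(v[1],v[0]),np.hypot(*v))
# bystanders at nominal tops
d=grab("scene")
for nm,uv,z in [("jarN",(292,213),.085),("jarS",(220,362),.085),("beaker",(219,300),.075),("bottle",(343,157),.15),("dishes",(364,214),.044)]:
    p=plane(d,[uv],z)[0,:2]; print(nm,p.round(3),np.hypot(*(p-[.556,-.012])).round(3))
o=ctrl.get_obs(); R=Ro.from_quat(np.array(o["orientation"])[[1,2,3,0]]).as_matrix(); print(R.round(3),o["clock"])
```

```text
scene [[ 0.53339783 -0.02701794]
 [ 0.56336996 -0.00494172]] -2.50674991316356 0.03722483366580764
side [[ 0.53816485 -0.02886956]
 [ 0.56496891 -0.00400232]] -2.39366064142187 0.03656278643166439
jarN [0.53  0.189] 0.203
jarS [ 0.693 -0.365] 0.378
beaker [ 0.573 -0.201] 0.19
bottle [0.554 0.444] 0.456
dishes [0.671 0.342] 0.373
[[-0.947  0.321 -0.   ]
 [ 0.321  0.947 -0.   ]
 [ 0.    -0.    -1.   ]] 0.4
```

Measured so far: axis at about (0.556,-0.012), pointer at about -2.45 rad, mark at 2.91 rad, so the ring angle is about -0.92 rad (inside the given range). Bystanders are at least 0.19 m away. I'll move to a hover beside the ring, with tool +x facing the axis and the gripper shut.

```bash
python3 -m handwheel '[[[-10,-10,0],0.06],[[-30,-30,0],0.16],[[-55,-55,0],0.28],[[-80,-80,0],0.4],[[-105,-105,0],0.52],[[-130,-130,0],0.64],[[-155,-155,0],0.76],[[-180,-180,0],0.88],[[-205,-205,0],1.0],[[-230,-230,0],1.1],[[-250,-250,0],1.2],[[-265,-270,0],1.25]]' 0
python3 - <<'E'
from h import *
o=ctrl.get_obs(); R=Ro.from_quat(np.array(o["orientation"])[[1,2,3,0]]).as_matrix()
tgt=np.array([.491,-.049,.33]); print((R.T@(tgt-o["ee_pos"])*1000).round(), np.degrees(np.arctan2(R[1,0],R[0,0])), np.array(o["joint_pos"]).round(2),o["clock"])
E
```

```text
clock: 1.4
ee_pos: [0.3577, 0.2257, 0.4048]
orientation: [0.0, 0.712, 0.703, 0.0]
wrist_force: [1.2, -0.1, 0.1]
finger_gap: 0.0
[-273.  137.   75.] 89.27456561022623 [ 0.25 -0.45 -0.4   1.62 -0.    1.84] 1.4
```

```bash
python3 -m handwheel '[[[-10,5,0],0.06],[[-35,17,0],0.15],[[-60,30,0],0.25],[[-90,45,5],0.35],[[-120,60,10],0.46],[[-150,75,20],0.57],[[-180,90,30],0.68],[[-210,105,45],0.79],[[-235,118,55],0.88],[[-255,128,65],0.96],[[-268,134,72],1.01],[[-273,137,75],1.03]]'
python3 - <<'E'
from h import *
d=grab("wrist"); o=d["obs"]
R=Ro.from_quat(np.array(o["orientation"])[[1,2,3,0]]).as_matrix()
print(o["ee_pos"],np.degrees(np.arctan2(R[1,0],R[0,0])),np.array(o["joint_pos"]).round(2))
cv2.imwrite("pics/w1.png",d["img"])
E
```

```text
clock: 2.4
ee_pos: [0.4925, -0.0481, 0.3284]
orientation: [-0.0, 0.965, 0.262, -0.001]
wrist_force: [-1.6, 0.4, 0.4]
finger_gap: 0.0003
[ 0.49250765 -0.0480579   0.32840097] 30.38008367985875 [-0.36 -0.22 -0.35  1.44 -0.    2.25]
```

View pics/w1.png

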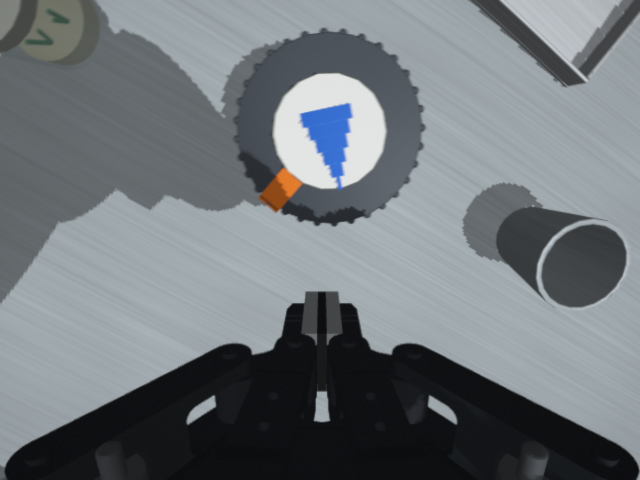

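The wrist view shows the ring centred near (330,128), the pointer tip at (339,188), the mark at (281,189) and the closed fingertips at (322,295). I refine the axis and angles from this near-vertical view.

```bash
cat >> h.py <<'E'
def ringfit(d=None):
    """returns centre, pointer yaw, mark yaw from wrist"""
    d=d or grab("wrist"); m=masks(d)
    lid=m["white"]|m["blue"]
    n,lab,st,ce=cv2.connectedComponentsWithStats(lid)
    # lid: component containing most blue
    b=m["blue"]; ids=np.bincount(lab[b>0],minlength=n); ids[0]=0; k=ids.argmax()
    L=(lab==k).astype(np.uint8)*255
    h=cv2.convexHull(pix(L).astype(np.int32))[:,0]
    W=plane(d,h,.115)[:,:2]
    A=np.c_[2*W,np.ones(len(W))]; s=np.linalg.lstsq(A,(W**2).sum(1),rcond=None)[0]
    c=s[:2]; r=np.sqrt(s[2]+c@c)
    bp=plane(d,pix(b&L),.115)[:,:2]
    tri=cv2.minEnclosingTriangle(bp.astype(np.float32).reshape(-1,1,2))[1][:,0]
    far=np.argmax([np.linalg.norm(tri[i]-(tri[i-1]+tri[i-2])/2) for i in range(3)])
    v=tri[far]-(tri[far-1]+tri[far-2])/2; pm=np.arctan2(v[1],v[0])
    op=plane(d,pix(m["orange"]),.112)[:,:2]; rr=np.hypot(*(op-c).T); op=op[(rr>.025)&(rr<.0455)]
    ov=op.mean(0)-c if len(op)>5 else np.array([np.nan,np.nan]); om=np.arctan2(ov[1],ov[0])
    return dict(c=c,r=r,pointer=pm,tipr=np.linalg.norm(tri[far]-c),tipyaw=np.arctan2(*(tri[far]-c)[::-1]),mark=om,markr=np.hypot(*ov),n=len(op),diff=(om-pm+np.pi)%(2*np.pi)-np.pi,d=d)
E
python3 - <<'E'
from h import *
f=ringfit(); print({k:v for k,v in f.items() if k!="d"})
d=f["d"];o=d["obs"]; R=Ro.from_quat(np.array(o["orientation"])[[1,2,3,0]]).as_matrix()
g=hsv(d); 
v=np.array([*f["c"],.33])-o["ee_pos"]; print("centre in tool mm",(R.T@v*1000).round(1), "phi",np.degrees(np.arctan2(-v[1],-v[0])))
# fingertip edge, from depth
z=d["z_map"]; print(z[285:300,322].round(4)); print(z[305,295:350:3].round(4))
E
```

```text
{'c': array([ 0.55675361, -0.01326697]), 'r': np.float64(0.026766943022467148), 'pointer': np.float32(-2.40302), 'tipr': np.float64(0.029652571059927094), 'tipyaw': np.float64(-2.410531046156968), 'mark': np.float64(2.9459683069714635), 'markr': np.float64(0.035990852616636454), 'n': 873, 'diff': np.float64(-0.9341970951177903)}
centre in tool mm [72.8  2.7 -1.6] phi -151.72350983720176
[0.3217 0.3202 0.3212 0.3209 0.3228 0.3233 0.1509 0.1486 0.1483 0.1477
 0.146  0.1452 0.1437 0.1429 0.1424]
[0.1466 0.1461 0.1467 0.1386 0.1387 0.1381 0.1375 0.137  0.1382 0.1374
 0.138  0.1376 0.1374 0.1374 0.1375 0.1479 0.147  0.1477 0.1469]
```

Run:
```python
from h import *
d=grab("wrist"); T=d["T_tool_cam"]
for uv in [(322,292),(304,293),(340,293),(322,300),(322,310),(322,325),(290,305),(355,305),(285,330)]:
    z=d["z_map"][uv[1],uv[0]]; s=cv2.undistortPoints(np.array([[uv]],float),d["mtx"],np.array([d["k1"],0,0,0.]))[0,0]
    print(uv,z,(T@[s[0]*z,s[1]*z,z,1])[:3].round(4))
```

```text
(322, 292) 0.14911641 [0.0116 0.0002 0.168 ]
(304, 293) 0.32461813 [-0.0608 -0.0153  0.3296]
(340, 293) 0.32374892 [-0.0605  0.0162  0.3288]
(322, 300) 0.14142442 [0.0118 0.0002 0.16  ]
(322, 310) 0.13395728 [1.150e-02 1.000e-04 1.522e-01]
(322, 325) 0.1238893 [1.120e-02 1.000e-04 1.416e-01]
(290, 305) 0.3268192 [-0.0719 -0.0277  0.3287]
(355, 305) 0.32766083 [-0.0723  0.0296  0.3294]
(285, 330) 0.12939388 [ 0.0068 -0.0128  0.146 ]
```

The tip face sits at tool x of about 11 mm and is about 14 mm wide. Contact should come when the axis is about 58 mm ahead in tool x; it is now 72.8 mm ahead and 2.7 mm off in y. I go down, align and stop about 5 mm short.

```bash
python3 -m handwheel '[[[0,1,10],0],[[0,2,25],0],[[0,2.7,40],0],[[0,2.7,55],0],[[0,2.7,65],0],[[0,2.7,68],0],[[3,2.7,68],0],[[6,2.7,68],0],[[9,2.7,68],0],[[10,2.7,68],0],[[10,2.7,68],0],[[10,2.7,68],0]]'
cat > st.py <<'E'
from h import *
import sys
f=ringfit(); d=f["d"];o=d["obs"]; R=Ro.from_quat(np.array(o["orientation"])[[1,2,3,0]]).as_matrix()
v=np.array([*f["c"],.1])-o["ee_pos"]
print("t",round(o["clock"],2),"c",f["c"].round(4),"r",f["r"].round(4),"pointer",np.round(f["pointer"],3),"tipyaw",f["tipyaw"].round(3),"mark",f["mark"].round(3),"n",f["n"],"DIFF",f["diff"].round(3),"centre_tool",(R.T@v*1000).round(1),"F_tool",(R.T@o["wrist_force"]).round(2),"phi",np.degrees(np.arctan2(-R[1,0],-R[0,0])).round(1),"q6",o["joint_pos"][5].round(2),"z",o["ee_pos"][2].round(4))
if len(sys.argv)>1: cv2.imwrite(f"pics/{sys.argv[1]}.png",d["img"])
E
python3 st.py w2
```

```text
clock: 3.55
ee_pos: [0.5025, -0.0435, 0.2621]
orientation: [0.0, 0.964, 0.264, 0.0]
wrist_force: [0.3, -0.1, 0.1]
finger_gap: 0.0002
t 3.55 c [ 0.5569 -0.0136] r 0.0267 pointer -2.409 tipyaw -2.414 mark 2.946 n 1805 DIFF -0.928 centre_tool [ 62.    1.9 162.1] F_tool [ 0.26  0.23 -0.07] phi -149.3 q6 2.26 z 0.2621
```

View pics/w2.png

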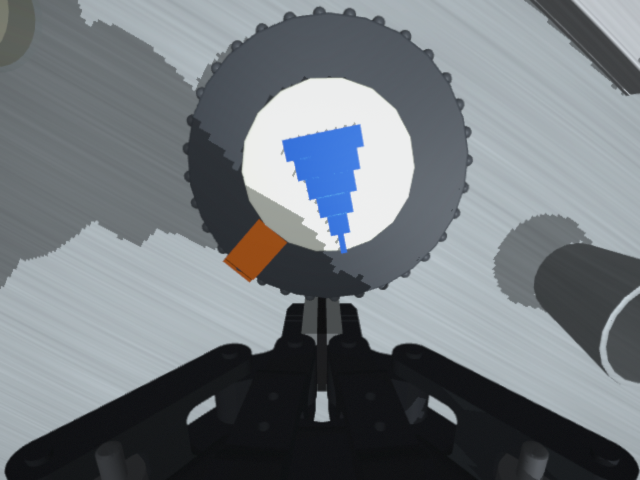

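The finger is just short of the ring near (322,297), with the ring fully in view and DIFF = -0.93. I approach in small steps, watching the force.

```bash
python3 -m handwheel '[[[1,1,0],0],[[2,2,0],0],[[3,2,0],0],[[3.5,2,0],0],[[4,2,0],0],[[4,2,0],0]]'; python3 st.py; python3 -m handwheel '[[[0.5,0,0],0],[[1,0,0],0],[[1,0,0],0]]'; python3 st.py
```

```text
clock: 4.1
ee_pos: [0.5067, -0.0432, 0.2617]
orientation: [-0.0, 0.964, 0.264, -0.0]
wrist_force: [-0.4, -0.7, 0.5]
finger_gap: 0.0003
t 4.1 c [ 0.5569 -0.0136] r 0.0267 pointer -2.407 tipyaw -2.414 mark 2.944 n 1758 DIFF -0.932 centre_tool [ 58.3   0.2 161.6] F_tool [-0.72  0.43 -0.51] phi -149.4 q6 2.26 z 0.2617
clock: 4.4
ee_pos: [0.5072, -0.0429, 0.2616]
orientation: [0.0, 0.965, 0.264, -0.001]
wrist_force: [-6.2, -3.2, 1.8]
finger_gap: 0.0005
t 4.4 c [ 0.557  -0.0136] r 0.0267 pointer -2.408 tipyaw -2.415 mark 2.945 n 1755 DIFF -0.93 centre_tool [5.810e+01 1.000e-01 1.615e+02] F_tool [-6.99 -0.36 -1.78] phi -149.4 q6 2.27 z 0.2616
```

Contact at 7 N with the vessel unmoved. Short test sweep.

```bash
python3 -m handwheel '[[[0.1,2.9,0],-0.05],[[0.3,5.7,0],-0.1],[[0.7,8.6,0],-0.15],[[1.2,11.4,0],-0.2],[[1.8,14.2,0],-0.25],[[2.6,17,0],-0.3]]'; python3 st.py
python3 - <<'E'
import numpy as np
for i in range(1,13):
    t=.07*i; print(f"[[{57.5*(1-np.cos(t)):.1f},{57.5*np.sin(t):.1f},0],{-t:.2f}]",end=",")
E
```

```text
clock: 4.95
ee_pos: [0.5181, -0.0564, 0.2616]
orientation: [0.0, 0.914, 0.406, -0.001]
wrist_force: [-4.8, -3.7, 3.0]
finger_gap: -0.0001
t 4.95 c [ 0.557  -0.0137] r 0.0267 pointer -2.403 tipyaw -2.409 mark -3.039 n 1778 DIFF -0.635 centre_tool [ 58.1   0.3 161.5] F_tool [-5.98 -1.12 -3.03] phi -132.1 q6 1.95 z 0.2616
[[0.1,4.0,0],-0.07],[[0.6,8.0,0],-0.14],[[1.3,12.0,0],-0.21],[[2.2,15.9,0],-0.28],[[3.5,19.7,0],-0.35],[[5.0,23.4,0],-0.42],[[6.8,27.1,0],-0.49],[[8.8,30.5,0],-0.56],[[11.0,33.9,0],-0.63],[[13.5,37.0,0],-0.70],[[16.2,40.0,0],-0.77],[[19.1,42.8,0],-0.84],
```

The ring followed 1:1 at 6 N. Continue at 0.07 rad per row.

```bash
python3 -m handwheel '[[[0.1,4,0],-0.07],[[0.6,8,0],-0.14],[[1.3,12,0],-0.21],[[2.2,15.9,0],-0.28],[[3.5,19.7,0],-0.35],[[5,23.4,0],-0.42],[[6.8,27.1,0],-0.49],[[8.8,30.5,0],-0.56],[[11,33.9,0],-0.63],[[13.5,37,0],-0.7],[[16.2,40,0],-0.77],[[19.1,42.8,0],-0.84]]'; python3 st.py
```

```text
clock: 6.0
ee_pos: [0.5632, -0.071, 0.2617]
orientation: [0.0, 0.668, 0.744, -0.0]
wrist_force: [-1.1, -3.2, -0.2]
finger_gap: -0.0001
t 6.0 c [ 0.5569 -0.0135] r 0.0266 pointer -2.408 tipyaw -2.403 mark -2.178 n 1773 DIFF 0.23 centre_tool [ 58.   -0.2 161.6] F_tool [-3.05 -1.47  0.15] phi -83.9 q6 1.11 z 0.2617
```

Ring angle is 0.23, past the first meeting. Force is a little low, so I add 0.3 mm of press.

```bash
python3 -m handwheel '[[[0.3,4,0],-0.07],[[0.9,8,0],-0.14],[[1.6,12,0],-0.21],[[2.5,15.9,0],-0.28],[[3.8,19.7,0],-0.35],[[5.3,23.4,0],-0.42],[[7.1,27.1,0],-0.49],[[9.1,30.5,0],-0.56],[[11.3,33.9,0],-0.63],[[13.8,37,0],-0.7],[[16.5,40,0],-0.77],[[19.4,42.8,0],-0.84]]'; python3 st.py
```

```text
clock: 7.05
ee_pos: [0.6038, -0.0469, 0.2617]
orientation: [0.0, 0.308, 0.952, -0.0]
wrist_force: [1.4, -1.8, -0.7]
finger_gap: -0.0003
t 7.05 c [ 0.5567 -0.0136] r 0.0266 pointer -2.401 tipyaw -2.395 mark -1.358 n 1789 DIFF 1.042 centre_tool [ 57.8  -0.6 161.7] F_tool [-2.18 -0.65  0.66] phi -35.8 q6 0.33 z 0.2617
```

```bash
python3 -m handwheel '[[[0.5,3.9,0],-0.07],[[1.1,7.9,0],-0.14],[[1.9,11.9,0],-0.21],[[2.9,15.8,0],-0.28],[[4.2,19.6,0],-0.35],[[5.7,23.3,0],-0.42],[[7.6,27,0],-0.49],[[9.6,30.4,0],-0.56],[[11.8,33.8,0],-0.63],[[14.3,36.9,0],-0.7],[[17.1,39.9,0],-0.77],[[20,42.7,0],-0.84]]'; python3 st.py
```

```text
clock: 8.1
ee_pos: [0.6127, -0.0005, 0.2618]
orientation: [0.001, -0.107, 0.994, 0.0]
wrist_force: [1.8, -2.0, 0.4]
finger_gap: -0.0002
t 8.1 c [ 0.5568 -0.0136] r 0.0268 pointer -2.401 tipyaw -2.397 mark -0.535 n 1792 DIFF 1.866 centre_tool [ 57.6  -1.  161.8] F_tool [-1.35 -2.32 -0.38] phi 12.2 q6 -0.43 z 0.2618
```

```bash
python3 -m handwheel '[[[0.7,3.9,0],-0.08],[[1.3,7.9,0],-0.15],[[2.2,11.8,0],-0.22],[[3.2,15.7,0],-0.29],[[4.5,19.5,0],-0.36],[[6.1,23.2,0],-0.43],[[8,26.9,0],-0.5],[[10.1,30.3,0],-0.58],[[12.3,33.7,0],-0.65],[[14.8,36.8,0],-0.72],[[17.6,39.7,0],-0.79],[[20.5,42.5,0],-0.86]]'; python3 st.py w3
```

```text
clock: 9.15
ee_pos: [0.5835, 0.0371, 0.2619]
orientation: [0.001, -0.511, 0.86, 0.0]
wrist_force: [3.1, 1.2, -1.6]
finger_gap: -0.0001
t 9.15 c [ 0.5568 -0.0136] r 0.0267 pointer -2.396 tipyaw -2.399 mark 0.298 n 1808 DIFF 2.694 centre_tool [ 57.5  -0.7 161.8] F_tool [-2.55 -2.19  1.65] phi 61.5 q6 -1.23 z 0.2619
```

View pics/w3.png

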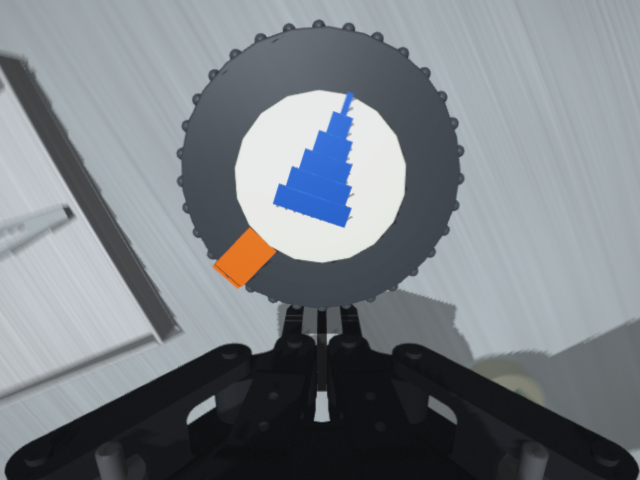

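Ring is at 2.69 rad, the vessel has not moved, and the ring's mark is at (244,257) beside the finger. One more stretch, then a return.

```bash
python3 -m handwheel '[[[0.5,3.9,0],-0.08],[[1.2,7.9,0],-0.15],[[2.1,11.8,0],-0.22],[[3.1,15.7,0],-0.29],[[4.4,19.5,0],-0.36],[[6,23.2,0],-0.43],[[7.9,26.9,0],-0.5],[[10,30.3,0],-0.58],[[12.2,33.7,0],-0.65],[[14.7,36.8,0],-0.72],[[17.5,39.7,0],-0.79],[[20.4,42.5,0],-0.86]]'; python3 st.py
```

```text
clock: 10.2
ee_pos: [0.5359, 0.0397, 0.2618]
orientation: [-0.001, 0.823, -0.568, -0.001]
wrist_force: [-0.5, 5.0, 1.6]
finger_gap: 0.0002
t 10.2 c [ 0.5568 -0.0136] r 0.0267 pointer -2.401 tipyaw -2.406 mark 1.15 n 1809 DIFF -2.733 centre_tool [ 57.7  -0.6 161.6] F_tool [-4.83 -1.31 -1.55] phi 110.7 q6 -2.1 z 0.2618
```

Ring is at 3.55 rad, so 9.02 remain: two more sweeps of 4.51. I'll back off 14 mm radially and return clockwise to the start angle; the script prints the arcs.

```bash
cat > tab.py <<'E'
import numpy as np,sys
c0,d,ths=float(sys.argv[1]),float(sys.argv[2]),eval(sys.argv[3])
print(", ".join(f"({c0-d*np.cos(t):.0f} {-d*np.sin(t):.0f} | {t:.2f})" for t in ths))
E
python3 tab.py 57.7 72 'np.arange(0,11)*.12'; python3 tab.py 72 72 'np.arange(1,13)*.12'
```

```text
(-14 -0 | 0.00), (-14 -9 | 0.12), (-12 -17 | 0.24), (-10 -25 | 0.36), (-6 -33 | 0.48), (-2 -41 | 0.60), (4 -47 | 0.72), (10 -54 | 0.84), (16 -59 | 0.96), (24 -64 | 1.08), (32 -67 | 1.20)
(1 -9 | 0.12), (2 -17 | 0.24), (5 -25 | 0.36), (8 -33 | 0.48), (13 -41 | 0.60), (18 -47 | 0.72), (24 -54 | 0.84), (31 -59 | 0.96), (38 -64 | 1.08), (46 -67 | 1.20), (54 -70 | 1.32), (63 -71 | 1.44)
```

```bash
python3 -m handwheel '[[[-7,0,0],0],[[-14,0,0],0],[[-14,-9,0],0.12],[[-12,-17,0],0.24],[[-10,-25,0],0.36],[[-6,-33,0],0.48],[[-2,-41,0],0.6],[[4,-47,0],0.72],[[10,-54,0],0.84],[[16,-59,0],0.96],[[24,-64,0],1.08],[[32,-67,0],1.2]]'; python3 st.py; python3 -m handwheel '[[[1,-9,0],0.12],[[2,-17,0],0.24],[[5,-25,0],0.36],[[8,-33,0],0.48],[[13,-41,0],0.6],[[18,-47,0],0.72],[[24,-54,0],0.84],[[31,-59,0],0.96],[[38,-64,0],1.08],[[46,-67,0],1.2],[[54,-70,0],1.32],[[63,-71,0],1.44]]';python3 st.py
```

```text
clock: 11.25
ee_pos: [0.6107, 0.0333, 0.2615]
orientation: [-0.0, -0.354, 0.935, 0.0]
wrist_force: [0.4, -0.3, -0.4]
finger_gap: -0.0001
t 11.25 c [ 0.5568 -0.0136] r 0.0267 pointer -2.429 tipyaw -2.431 mark 1.146 n 1975 DIFF -2.709 centre_tool [ 71.4   0.5 161.5] F_tool [-0.1  -0.55  0.37] phi 41.5 q6 -0.88 z 0.2615
clock: 12.3
ee_pos: [0.6108, -0.0619, 0.2615]
orientation: [-0.0, 0.349, 0.937, -0.0]
wrist_force: [-0.7, 0.1, 0.3]
finger_gap: -0.0003Traceback (most recent call last):
  File "st.py", line 3, in <module>
    f=ringfit(); d=f["d"];o=d["obs"]; R=Ro.from_quat(np.array(o["orientation"])[[1,2,3,0]]).as_matrix()
  File "h.py", line 40, in ringfit
    tri=cv2.minEnclosingTriangle(bp.astype(np.float32).reshape(-1,1,2))[1][:,0]
        ~~~~~~~~~~~~~~~~~~~~~~~~~~~~~~~~~~~~~~~~~~~~~~~~~~~~~~~~~~~~~~~~~~^^^^^
TypeError: 'NoneType' object is not subscriptable
```

```bash
sed -i 's|tri=cv2.minEnclosingTriangle(bp.astype(np.float32).reshape(-1,1,2))\[1\]\[:,0\]|tri=cv2.minEnclosingTriangle(((bp-c)*1e4).astype(np.float32).reshape(-1,1,2))[1][:,0]/1e4+c|' h.py; python3 st.py
```

```text
t 12.35 c [ 0.5566 -0.0137] r 0.0266 pointer -2.407 tipyaw -2.403 mark 1.162 n 2477 DIFF -2.714 centre_tool [ 72.4   1.7 161.6] F_tool [-0.24 -0.9   0.34] phi -41.3 q6 0.41 z 0.2615
```

```bash
python3 -m handwheel '[[[1,-9,0],0.12],[[2,-17,0],0.24],[[5,-25,0],0.36],[[8,-33,0],0.48],[[13,-41,0],0.6],[[18,-47,0],0.72],[[24,-54,0],0.84],[[31,-59,0],0.96],[[38,-64,0],1.08],[[46,-67,0],1.2],[[54,-70,0],1.32],[[63,-71,0],1.44]]'; python3 -m handwheel '[[[1,-9,0],0.12],[[2,-17,0],0.24],[[5,-25,0],0.36],[[8,-33,0],0.48],[[9,-34,0],0.5],[[9,-34,0],0.5],[[9,-34,0],0.5]]';python3 st.py
```

```text
clock: 13.4
ee_pos: [0.5167, -0.0745, 0.2617]
orientation: [-0.0, 0.879, 0.477, 0.0]
wrist_force: [-0.2, -0.3, -0.3]
finger_gap: -0.0001
clock: 13.98
ee_pos: [0.4937, -0.0489, 0.2618]
orientation: [0.0, 0.969, 0.248, 0.0]
wrist_force: [0.8, -0.4, -0.3]
finger_gap: -0.0002
t 13.98 c [ 0.5569 -0.0135] r 0.0267 pointer -2.405 tipyaw -2.409 mark 1.164 n 2749 DIFF -2.714 centre_tool [ 72.4  -0.7 161.8] F_tool [0.48 0.69 0.29] phi -151.3 q6 2.28 z 0.2618
```

```bash
python3 -m handwheel '[[[4,-0.7,0],0],[[8,-0.7,0],0],[[11,-0.7,0],0],[[13,-0.7,0],0],[[14,-0.7,0],0],[[14.5,-0.7,0],0],[[15,-0.7,0],0],[[15,-0.7,0],0]]';python3 st.py
```

```text
clock: 14.7
ee_pos: [0.5061, -0.0415, 0.2616]
orientation: [0.0, 0.97, 0.245, -0.0]
wrist_force: [-2.6, -2.0, 1.2]
finger_gap: 0.0002
t 14.7 c [ 0.5571 -0.0136] r 0.0266 pointer -2.406 tipyaw -2.415 mark 1.168 n 2611 DIFF -2.71 centre_tool [ 58.3  -0.3 161.5] F_tool [-3.23  0.52 -1.24] phi -151.7 q6 2.31 z 0.2616
```

```bash
python3 - <<'E'
import numpy as np
for i in range(1,13):
    t=.08*i; print(f"[[{57.5*(1-np.cos(t))+.3*min(i,2)/2+.3*np.sin(t):.1f},{57.5*np.sin(t):.1f},0],{-t:.2f}]",end=",")
E
python3 -m handwheel '[[[0.4,4.6,0],-0.08],[[1.1,9.2,0],-0.16],[[2,13.6,0],-0.24],[[3.3,18.1,0],-0.32],[[4.9,22.4,0],-0.4],[[6.9,26.5,0],-0.48],[[9.1,30.5,0],-0.56],[[11.6,34.3,0],-0.64],[[14.4,37.9,0],-0.72],[[17.4,41.2,0],-0.8],[[20.7,44.3,0],-0.88],[[24.1,47.1,0],-0.96]]'; python3 st.py
```

```text
[[0.4,4.6,0],-0.08],[[1.1,9.2,0],-0.16],[[2.0,13.7,0],-0.24],[[3.3,18.1,0],-0.32],[[5.0,22.4,0],-0.40],[[6.9,26.6,0],-0.48],[[9.2,30.5,0],-0.56],[[11.9,34.3,0],-0.64],[[14.8,37.9,0],-0.72],[[18.0,41.2,0],-0.80],[[21.4,44.3,0],-0.88],[[25.1,47.1,0],-0.96],clock: 15.75
ee_pos: [0.5501, -0.0715, 0.2617]
orientation: [0.0, 0.746, 0.666, 0.0]
wrist_force: [0.0, 0.2, -0.7]
finger_gap: 0.0002
t 15.75 c [ 0.5568 -0.0135] r 0.0265 pointer -2.398 tipyaw -2.394 mark 1.929 n 2714 DIFF -1.956 centre_tool [5.830e+01 1.000e-01 1.617e+02] F_tool [ 0.22 -0.01  0.74] phi -96.4 q6 1.32 z 0.2617
```

I typed those rows before seeing the printed table, and the last ones came out about 1 mm shallow, so the finger let go near the end. The ring is at 4.33 rad. I press again and go on with the proper rows.

```bash
python3 -m handwheel '[[[0.5,0,0],0],[[0.9,0,0],0],[[0.9,0,0],0]]'; python3 st.py
```

```text
clock: 16.05
ee_pos: [0.5499, -0.0709, 0.2618]
orientation: [0.001, 0.748, 0.664, -0.0]
wrist_force: [1.7, -4.6, -0.9]
finger_gap: 0.0002
t 16.05 c [ 0.5568 -0.0135] r 0.0266 pointer -2.41 tipyaw -2.406 mark 1.91 n 2670 DIFF -1.963 centre_tool [ 5.800e+01 -1.000e-01  1.617e+02] F_tool [-4.34  2.21  0.93] phi -96.8 q6 1.33 z 0.2618
```

```bash
python3 -m handwheel '[[[0.3,4.6,0],-0.08],[[0.9,9.2,0],-0.16],[[1.8,13.7,0],-0.24],[[3.1,18.1,0],-0.32],[[4.8,22.4,0],-0.4],[[6.8,26.6,0],-0.48],[[9.1,30.5,0],-0.56],[[11.8,34.3,0],-0.64],[[14.7,37.9,0],-0.72],[[17.9,41.2,0],-0.8],[[21.3,44.3,0],-0.88],[[25,47.1,0],-0.96]]'; python3 st.py
```

```text
clock: 17.1
ee_pos: [0.5999, -0.0514, 0.2618]
orientation: [0.001, 0.355, 0.935, -0.0]
wrist_force: [2.6, -2.9, -2.8]
finger_gap: 0.0001
t 17.1 c [ 0.5567 -0.0136] r 0.0266 pointer -2.398 tipyaw -2.391 mark 2.873 n 2695 DIFF -1.012 centre_tool [ 57.7  -0.4 161.8] F_tool [-3.82 -0.43  2.84] phi -41.6 q6 0.42 z 0.2618
```

```bash
python3 -m handwheel '[[[0.5,4.5,0],-0.08],[[1.1,9.1,0],-0.16],[[2,13.6,0],-0.24],[[3.4,18,0],-0.32],[[5.1,22.3,0],-0.4],[[7.1,26.5,0],-0.48],[[9.4,30.4,0],-0.57],[[12.1,34.2,0],-0.65],[[15,37.8,0],-0.73],[[18.2,41.1,0],-0.81],[[21.6,44.2,0],-0.89],[[25.3,47,0],-0.97]]'; python3 st.py
```

```text
clock: 18.15
ee_pos: [0.612, 0.0012, 0.2619]
orientation: [0.001, -0.121, 0.993, 0.0]
wrist_force: [3.3, -0.8, -1.5]
finger_gap: 0.0001
t 18.15 c [ 0.5568 -0.0135] r 0.0267 pointer -2.396 tipyaw -2.396 mark -2.426 n 2651 DIFF -0.03 centre_tool [ 57.4  -1.  161.8] F_tool [-2.99 -1.6   1.49] phi 14.0 q6 -0.46 z 0.2619
```

Almost one full turn past the first meeting (6.25 rad). Continue.

```bash
python3 -m handwheel '[[[0.6,4.5,0],-0.09],[[1.3,9.1,0],-0.17],[[2.2,13.6,0],-0.25],[[3.6,18,0],-0.33],[[5.3,22.2,0],-0.41],[[7.3,26.4,0],-0.49],[[9.7,30.3,0],-0.57],[[12.4,34.1,0],-0.65],[[15.3,37.6,0],-0.73],[[18.5,40.9,0],-0.81],[[22,44,0],-0.89],[[25.6,46.7,0],-0.97]]'; python3 st.py
```

```text
clock: 19.2
ee_pos: [0.5756, 0.0405, 0.2618]
orientation: [0.001, -0.57, 0.822, 0.0]
wrist_force: [1.6, 1.3, 0.3]
finger_gap: -0.0003
t 19.2 c [ 0.5569 -0.0136] r 0.0267 pointer -2.395 tipyaw -2.398 mark -1.452 n 2647 DIFF 0.944 centre_tool [ 57.4  -1.5 161.7] F_tool [-1.74 -1.02 -0.32] phi 69.5 q6 -1.37 z 0.2618
```

```bash
python3 -m handwheel '[[[0.7,4.4,0],-0.09],[[1.5,9,0],-0.17],[[2.5,13.5,0],-0.25],[[3.9,17.9,0],-0.34],[[5.7,22.1,0],-0.42],[[7.8,26.2,0],-0.5],[[10.2,30.1,0],-0.58],[[12.9,33.9,0],-0.66],[[15.9,37.4,0],-0.74],[[19.1,40.7,0],-0.82],[[22.6,43.7,0],-0.9],[[26.2,46.4,0],-0.98]]'; python3 st.py
```

```text
clock: 20.25
ee_pos: [0.5224, 0.0323, 0.2617]
orientation: [-0.001, 0.889, -0.457, -0.001]
wrist_force: [-1.8, 4.4, 1.7]
finger_gap: 0.0002
t 20.25 c [ 0.5569 -0.0136] r 0.0267 pointer -2.395 tipyaw -2.404 mark -0.483 n 2693 DIFF 1.912 centre_tool [ 57.8  -1.2 161.5] F_tool [-4.59 -1.07 -1.71] phi 125.6 q6 -2.38 z 0.2617
```

Ring is at about 8.20 rad, 4.37 left. Return again.

```bash
python3 -m handwheel '[[[-7,-1,0],0],[[-14,-1,0],0],[[-14,-9,0],0.12],[[-12,-17,0],0.24],[[-10,-25,0],0.36],[[-6,-33,0],0.48],[[-2,-41,0],0.6],[[4,-47,0],0.72],[[10,-54,0],0.84],[[16,-59,0],0.96],[[24,-64,0],1.08],[[32,-67,0],1.2]]'; python3 -m handwheel '[[[1,-9,0],0.12],[[2,-17,0],0.24],[[5,-25,0],0.36],[[8,-33,0],0.48],[[13,-41,0],0.6],[[18,-47,0],0.72],[[24,-54,0],0.84],[[31,-59,0],0.96],[[38,-64,0],1.08],[[46,-67,0],1.2],[[54,-70,0],1.32],[[63,-71,0],1.44]]';python3 st.py
```

```text
clock: 21.3
ee_pos: [0.5966, 0.0454, 0.2616]
orientation: [-0.0, -0.472, 0.882, -0.0]
wrist_force: [0.2, 0.1, -0.3]
finger_gap: -0.0002
clock: 22.3
ee_pos: [0.6214, -0.0466, 0.2616]
orientation: [0.0, 0.227, 0.974, -0.0]
wrist_force: [-0.2, 0.2, -0.8]
finger_gap: 0.0001
t 22.3 c [ 0.5568 -0.0136] r 0.0267 pointer -2.427 tipyaw -2.429 mark -0.491 n 1908 DIFF 1.936 centre_tool [ 72.6   1.1 161.6] F_tool [0.28 0.14 0.8 ] phi -26.2 q6 0.17 z 0.2616
```

```bash
python3 -m handwheel '[[[1,-9,0],0.12],[[2,-17,0],0.24],[[5,-25,0],0.36],[[8,-33,0],0.48],[[13,-41,0],0.6],[[18,-47,0],0.72],[[24,-54,0],0.84],[[31,-59,0],0.96],[[38,-64,0],1.08],[[46,-67,0],1.2],[[54,-70,0],1.32],[[63,-71,0],1.44]]'; python3 st.py
```

```text
clock: 23.35
ee_pos: [0.5335, -0.0831, 0.2617]
orientation: [0.0, 0.811, 0.584, -0.0]
wrist_force: [0.3, -0.4, 0.7]
finger_gap: 0.0003
t 23.35 c [ 0.5569 -0.0135] r 0.0265 pointer -2.428 tipyaw -2.43 mark -0.486 n 2322 DIFF 1.942 centre_tool [7.350e+01 1.000e-01 1.617e+02] F_tool [-0.26  0.39 -0.69] phi -108.5 q6 1.5 z 0.2617
```

```bash
python3 -m handwheel '[[[1,-9,0],0.12],[[2,-17,0],0.24],[[5,-25,0],0.36],[[8,-33,0],0.48],[[13,-41,0],0.6],[[18,-47,0],0.72],[[20,-49,0],0.75],[[20,-49,0],0.75],[[20,-49,0],0.75]]'; python3 st.py
```

```text
clock: 24.15
ee_pos: [0.4938, -0.049, 0.2618]
orientation: [0.0, 0.968, 0.252, 0.0]
wrist_force: [-0.4, 0.2, 0.1]
finger_gap: -0.0001
t 24.15 c [ 0.5569 -0.0136] r 0.0267 pointer -2.408 tipyaw -2.409 mark -0.469 n 2646 DIFF 1.939 centre_tool [ 72.3  -0.2 161.8] F_tool [-0.26 -0.35 -0.09] phi -150.9 q6 2.27 z 0.2618
```

```bash
python3 -m handwheel '[[[4,-0.2,0],0],[[8,-0.2,0],0],[[11,-0.2,0],0],[[13,-0.2,0],0],[[14,-0.2,0],0],[[14.6,-0.2,0],0],[[15.2,-0.2,0],0],[[15.2,-0.2,0],0]]';python3 st.py
```

```text
clock: 24.87
ee_pos: [0.5064, -0.042, 0.2616]
orientation: [0.0, 0.968, 0.25, -0.001]
wrist_force: [-3.4, -2.9, 1.6]
finger_gap: -0.0001
t 24.87 c [ 0.557  -0.0136] r 0.0266 pointer -2.408 tipyaw -2.414 mark -0.474 n 2490 DIFF 1.934 centre_tool [ 58.3  -0.4 161.5] F_tool [-4.36  0.88 -1.61] phi -151.1 q6 2.3 z 0.2616
```

```bash
python3 -m handwheel '[[[0.3,4.6,0],-0.08],[[0.9,9.2,0],-0.16],[[1.9,13.7,0],-0.24],[[3.2,18.1,0],-0.32],[[4.9,22.4,0],-0.4],[[6.9,26.6,0],-0.48],[[9.2,30.5,0],-0.56],[[11.9,34.3,0],-0.64],[[14.8,37.9,0],-0.72],[[18,41.2,0],-0.8],[[21.4,44.3,0],-0.88],[[25.1,47.1,0],-0.96]]'; python3 st.py
```

```text
clock: 25.92
ee_pos: [0.5515, -0.0713, 0.2616]
orientation: [0.0, 0.742, 0.67, -0.0]
wrist_force: [-2.4, -3.0, 1.2]
finger_gap: 0.0002
t 25.92 c [ 0.5568 -0.0135] r 0.0266 pointer -2.395 tipyaw -2.392 mark 0.492 n 2456 DIFF 2.887 centre_tool [ 58.1  -0.6 161.6] F_tool [-3.23 -2.1  -1.24] phi -95.9 q6 1.31 z 0.2616
```

Ring is at 9.17 rad. Continue.

```bash
python3 -m handwheel '[[[0.5,4.5,0],-0.08],[[1.2,9.1,0],-0.16],[[2.2,13.6,0],-0.24],[[3.6,18,0],-0.32],[[5.2,22.3,0],-0.4],[[7.3,26.5,0],-0.49],[[9.6,30.4,0],-0.57],[[12.3,34.2,0],-0.65],[[15.2,37.8,0],-0.73],[[18.4,41,0],-0.81],[[21.8,44.1,0],-0.89],[[25.5,46.8,0],-0.97]]'; python3 st.py
```

```text
clock: 26.97
ee_pos: [0.6009, -0.0506, 0.2618]
orientation: [0.0, 0.345, 0.938, 0.0]
wrist_force: [0.1, 0.4, -0.1]
finger_gap: -0.0
t 26.97 c [ 0.5566 -0.0136] r 0.0267 pointer -2.399 tipyaw -2.391 mark 1.368 n 2431 DIFF -2.516 centre_tool [ 57.8  -0.5 161.7] F_tool [0.17 0.41 0.12] phi -40.4 q6 0.4 z 0.2618
```

```bash
python3 -m handwheel '[[[0.5,0,0],0],[[1,0,0],0],[[1,0,0],0]]'; python3 st.py
```

```text
clock: 27.27
ee_pos: [0.6004, -0.0504, 0.2619]
orientation: [0.001, 0.348, 0.937, -0.0]
wrist_force: [6.5, -3.8, -3.7]
finger_gap: -0.0001
t 27.27 c [ 0.5567 -0.0136] r 0.0267 pointer -2.409 tipyaw -2.402 mark 1.347 n 2380 DIFF -2.526 centre_tool [ 57.6  -0.9 161.8] F_tool [-7.37  1.38  3.74] phi -40.8 q6 0.41 z 0.2619
```

```bash
python3 -m handwheel '[[[0.2,4.5,0],-0.08],[[0.8,9.1,0],-0.16],[[1.8,13.6,0],-0.24],[[3.2,18,0],-0.32],[[4.9,22.3,0],-0.4],[[7,26.4,0],-0.48],[[9.3,30.3,0],-0.56],[[12,34.1,0],-0.64],[[14.9,37.7,0],-0.72],[[18.1,40.9,0],-0.8],[[21.5,43.9,0],-0.88],[[25.2,46.7,0],-0.96]]'; python3 st.py
```

```text
clock: 28.32
ee_pos: [0.6116, 0.002, 0.2619]
orientation: [0.001, -0.126, 0.992, -0.0]
wrist_force: [5.4, -1.5, -4.3]
finger_gap: -0.0
t 28.32 c [ 0.5568 -0.0135] r 0.0267 pointer -2.395 tipyaw -2.393 mark 2.317 n 2434 DIFF -1.571 centre_tool [ 57.3  -1.3 161.8] F_tool [-4.86 -2.82  4.28] phi 14.5 q6 -0.46 z 0.2619
```

Ring is at about 11.0 rad, with 1.57 to go. One more full stretch, then a shorter one.

```bash
python3 -m handwheel '[[[0.4,4.5,0],-0.08],[[1.1,9.1,0],-0.16],[[2.1,13.6,0],-0.24],[[3.5,18,0],-0.32],[[5.2,22.2,0],-0.4],[[7.3,26.3,0],-0.48],[[9.7,30.2,0],-0.56],[[12.4,34,0],-0.64],[[15.4,37.5,0],-0.72],[[18.6,40.8,0],-0.8],[[22,43.8,0],-0.88],[[25.7,46.5,0],-0.96]]'; python3 st.py
```

```text
clock: 29.37
ee_pos: [0.5744, 0.041, 0.2619]
orientation: [0.001, -0.57, 0.822, 0.0]
wrist_force: [2.3, 1.2, -1.1]
finger_gap: 0.0002
t 29.37 c [ 0.5569 -0.0136] r 0.0267 pointer -2.4 tipyaw -2.403 mark -2.987 n 2449 DIFF -0.587 centre_tool [ 57.5  -2.5 161.8] F_tool [-1.93 -1.77  1.13] phi 69.5 q6 -1.37 z 0.2619
```

```bash
python3 -m handwheel '[[[0.7,3.4,0],-0.06],[[1.2,6.9,0],-0.12],[[1.9,10.3,0],-0.18],[[2.7,13.6,0],-0.25],[[3.8,16.9,0],-0.32],[[5.1,20.1,0],-0.38],[[6.5,23.2,0],-0.44],[[8.1,26.3,0],-0.51],[[8.1,26.3,0],-0.51]]'; python3 st.py
```

```text
clock: 30.17
ee_pos: [0.5465, 0.0427, 0.2618]
orientation: [-0.001, 0.759, -0.652, -0.001]
wrist_force: [-3.2, 5.8, 1.6]
finger_gap: 0.0002
t 30.17 c [ 0.5568 -0.0136] r 0.0267 pointer -2.408 tipyaw -2.413 mark -2.504 n 2411 DIFF -0.097 centre_tool [ 57.4  -1.7 161.7] F_tool [-6.2   2.29 -1.6 ] phi 98.7 q6 -1.88 z 0.2618
```

```bash
python3 -m handwheel '[[[0.1,1.7,0],-0.03],[[0.2,3.4,0],-0.06],[[0.3,4.6,0],-0.08],[[0.3,4.6,0],-0.08],[[0.3,4.6,0],-0.08]]'; python3 st.py w4
```

```text
clock: 30.63
ee_pos: [0.5424, 0.0417, 0.2618]
orientation: [-0.001, 0.783, -0.623, -0.001]
wrist_force: [-1.9, 6.4, 2.5]
finger_gap: 0.0004
t 30.63 c [ 0.5569 -0.0136] r 0.0267 pointer -2.413 tipyaw -2.414 mark -2.43 n 2413 DIFF -0.017 centre_tool [ 57.5  -1.7 161.7] F_tool [-6.69  0.44 -2.52] phi 103.0 q6 -1.96 z 0.2618
```

View pics/w4.png

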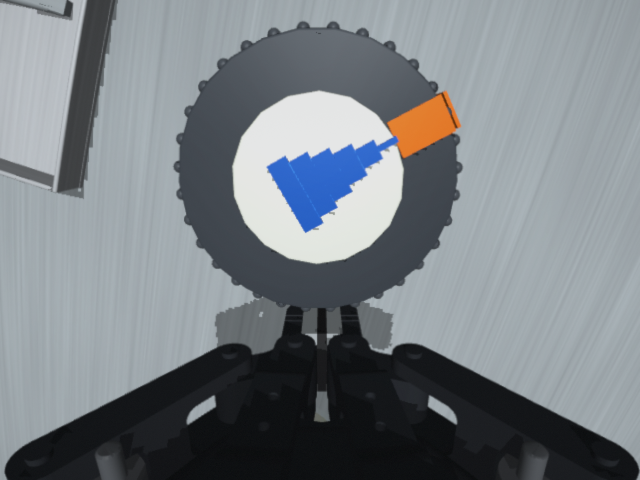

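The mark at (425,125) is lined up with the pointer tip at (396,140), with about -0.02 rad left. A tiny nudge, then back off.

```bash
python3 -m handwheel '[[[0,0.6,0],-0.01],[[0,1.2,0],-0.02],[[0,1.2,0],-0.02],[[0,1.2,0],-0.02]]'; python3 st.py; python3 -m handwheel '[[[-0.5,0,0],0],[[-1,0,0],0],[[-2,0,0],0],[[-5,0,0],0],[[-10,0,0],0],[[-15,0,0],0],[[-20,0,0],0],[[-20,0,0],0],[[-20,0,0],0]]'; python3 st.py w5
```

```text
clock: 31.02
ee_pos: [0.5413, 0.0415, 0.2618]
orientation: [-0.001, 0.789, -0.615, -0.001]
wrist_force: [-1.3, 6.2, 1.9]
finger_gap: -0.0003
t 31.02 c [ 0.5569 -0.0136] r 0.0267 pointer -2.402 tipyaw -2.41 mark -2.412 n 2399 DIFF -0.01 centre_tool [ 57.5  -1.6 161.7] F_tool [-6.31 -0.25 -1.9 ] phi 104.1 q6 -1.98 z 0.2618
clock: 31.82
ee_pos: [0.5364, 0.0607, 0.2617]
orientation: [-0.0, 0.791, -0.612, 0.0]
wrist_force: [0.5, -0.5, -0.2]
finger_gap: -0.0002
t 31.82 c [ 0.5569 -0.0135] r 0.0267 pointer -2.408 tipyaw -2.407 mark -2.408 n 2642 DIFF 0.0 centre_tool [ 77.   -1.3 161.7] F_tool [ 0.59 -0.34  0.19] phi 104.5 q6 -1.95 z 0.2617
```

View pics/w5.png

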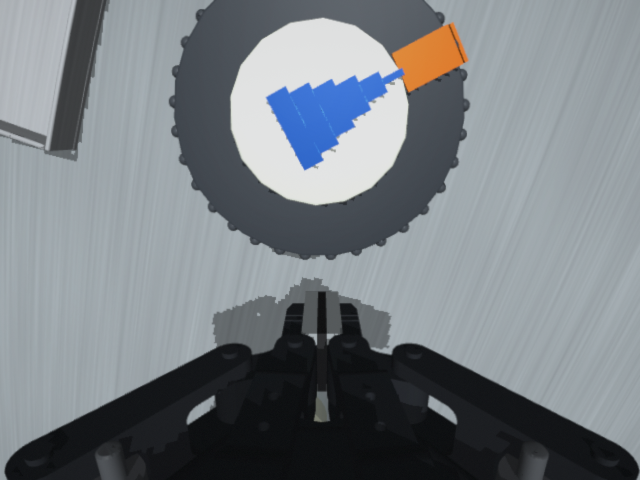

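Hand is off, DIFF = 0.000 and the axis has not moved. Lift clear and check from outside.

```bash
python3 -m handwheel '[[[-5,0,-10],0],[[-15,0,-30],0],[[-25,0,-55],0],[[-35,0,-80],0],[[-45,0,-100],0],[[-50,0,-115],0],[[-50,0,-120],0],[[-50,0,-120],0],[[-50,0,-120],0]]'; python3 st.py
python3 - <<'E'
from h import *
d=grab("scene"); e=grab("side"); cv2.imwrite("pics/end.png",np.hstack([d["img"][130:400,170:430],e["img"][130:400,200:460]]))
E
```

```text
clock: 32.62
ee_pos: [0.524, 0.1085, 0.3814]
orientation: [0.0, 0.79, -0.613, -0.0]
wrist_force: [-0.8, -0.3, -0.8]
finger_gap: 0.0003
t 32.62 c [ 0.5568 -0.0136] r 0.0266 pointer -2.414 tipyaw -2.408 mark -2.429 n 590 DIFF -0.015 centre_tool [126.4  -1.3 281.4] F_tool [0.08 0.81 0.8 ] phi 104.4 q6 -1.86 z 0.3814
```

View pics/end.png

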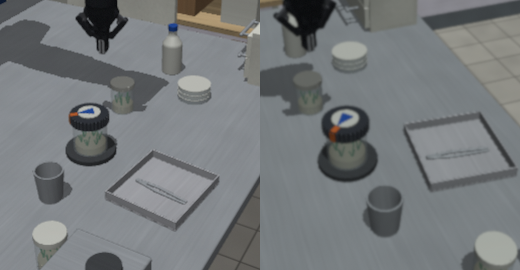

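The outside views show the hand high and clear, the vessel in place with the mark at the pointer ((72,115) and (335,131) in the composite), and the bystanders standing as before. Handing in.

```bash
python3 -c "
from cell import ctrl
print(ctrl.job_done())"
```

```text
the job is handed in; nothing more can be done
None
```

The ring is two full turns past its first meeting with the pointer, with the orange mark at the blue pointer again, and I've handed the job in. I rolled it counter-clockwise with the closed fingertips in three sweeps, from about -0.93 rad to about 12.57 rad (4π).

**Mark and pointer:** the close check just after backing off gave a difference of 0.00 rad. From the lifted pose, where only part of the mark was in view, it read -0.015 rad.

**Vessel:** its axis stayed at (0.557, -0.0136) m throughout, to within about 0.3 mm. The highest wrist force I read was about 8 N, but I only read it at the end of each move.

**Bystanders:** by eye, they stand as before in the last outside views.

**Hand and time:** the hand finished clear and high. The clock was about 33 s of the 67 s allowed.

**Loose contact:** the press drifted to 1–3 N in places, and twice the finger lost contact at the end of a stretch. The first time was because I typed the last rows about 1 mm shallow. The ring stayed put both times. I pressed again and took the turn count from the camera angle rather than from how far the finger had travelled.

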